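# Finish and close a tub of sign fixings at the packing bench

### The arm

A 6-joint arm with a two-finger parallel gripper is mounted at the origin on the work surface. World frame = base frame: x ahead of the robot, y to its left, z up, the work surface at z = 0. Lengths are in mm, angles in rad, forces in N, time in s.
With the tool pointing down it reaches from about 275 to 1000 mm from the base axis. Payload 8.4 kg.
Tool frame: the origin (TCP) lies at the very end of the fingers, on their centre line; the grasp point (between the pads) lies 19 mm behind it; z points along the fingers, y is the direction in which the jaws open and shut (so a half turn about z gives the same grasp; the last joint's range is limited). The gripper opens to 85 mm and grips with 20 to 120 N. Pads are 22 mm wide; open, the fingers measure 114 mm over their backs; the gripper's body (76 mm by 85 mm) begins 54 mm behind the grasp point. The pads swing forward as they close: fully open they stand 13 mm farther back than shut.
Start: joints at [-1.274, 0.353, 1.633, -0, 1.155, -0.002], TCP at [183.982, -597.309, 231.281] pointing down, gripper open.
Joint ranges: [-2.63, 2.63], [-0.92, 2.1], [0.06, 2.66], [-1.3, 4.44], [0, 2.69], [-3.02, 3.02]. Speed limits (rad/s): [2.22, 2.22, 2.79, 3.14, 3.14, 3.14].

### API

Orientations are given as a unit quaternion [x, y, z, w].
In Python, from rig import robot, optics gives the robot as it stands.
- The arm moves only by the shell command python3 -m jog 'ROWS' [FORCE]. ROWS is JSON, a list of rows, each an object with "fingers": the gripper command: -1 is fully open, 1 is shut, values between are in proportion; "delta_pos": the shift along the world's x, y, z in m, a list of three; "turn": the turn about the world's z in degrees. A call has 1 to 12 rows; each row shifts and turns the commanded pose from where the row before left it; what a row does not reach is not made up. A row lasts 1/8 s, in which the tool goes at most 62.5 mm and 10.7 degrees, less where a joint would pass 70% of its speed; a pose out of reach is approached as far as the arm can. A call with a gripper value outside its range is refused whole. The fingers move at their own pace and stop on an object; FORCE is the grip in N (left out, the last holds). Time passes only in rows, so rows that do not move let the fingers close. It gives the time, the measured TCP pose, the force and the opening at its end, in the units of the state.
- robot.get_state(): the state, without advancing time (a new reading comes with each control period).
- optics.capture(name): name is "scene" or "top"; returns a dict with "img" (400x640x3 uint8, red, green, blue), "range_z" (400x640 float32, mm along the optical axis (not along the pixel's ray), 0 where there is no reading), "fov_y" (degrees; the focal length in pixels is half the picture's height over the tangent of half this angle, whatever the lens; pixels are square), "cx", "cy" (the principal point, pixels), "dist_coeffs" ([k1, k2, p1, p2, k3] as OpenCV has them; the pictures are not rectified), "R" (3x3) and "t" (3): a world point X has camera coordinates R X + t. Camera axes: x right, y down, z forward; pixel columns grow to the right and rows downward; lengths in mm; the calibration is good to about 2 mm. A picture is of the moment at which its call begins.
- robot.finish_job(): hands the job in, once; it reports no verdict.
The state is a dict: "time_s": time; "joints": joint angles; "qd": joint speeds; "effort": joint torques, N m; "eef_pos": TCP position; "eef_rot": TCP orientation; "force": force on the tool from outside, world axes, zero at the start; "wrist_torque": the same for the moment, N m; "width": finger opening in mm.
Only numpy, scipy, OpenCV 4.12 (cv2) and the standard library are available. Lean on these libraries where they do the work, as an engineer would, in place of code of your own. Each camera call takes 0.05 s, during which the arm holds its last target.

### The job

Put the small jar into the empty compartment of the open tub. Then slide the blue lid across from the riser, without lifting it off into the air, until it drops into the tub's rim and sits fully home and level. Leave both tubs standing where they are and do not disturb the tape roll or the stack of signs.

Things in the scene. Friction and masses are not known exactly. Their poses are not given: they have to be found in the camera images.
- tub: Open round white tub, loose, 2.5 kg, 176 mm outside, 54 mm high, 3 to 8 mm from the riser's left or right side. Origin: centre of underside. Inside its 5 mm wall a ledge at height 48 (154 mm inside) makes a 6 mm deep, 166 mm wide recess for the lid. A cross of 4 mm dividers on its x and y axes, tops at 48, floor at 5, makes 4 quarters: 3 hold 46 mm cartons (tops at 41), the +x+y one is empty
- tub_bay (a point): Point on the floor of the tub's empty quarter compartment, 30 mm from each divider's mid-plane, 5 mm above the underside of the tub; about 20 mm of free room beyond the jar radius outwards, 12 mm to the dividers
- lid: Blue round tray-shaped lid, 160 mm diameter, 0.2 kg, loose on the riser: base 6 mm thick, upstanding edge wall 6 mm thick (inside diameter 148 mm) reaching 20 mm above the underside; lower edge chamfered 2 mm. Origin: centre of underside, z up. Seated, its underside is 48 mm above the tub's underside, coaxial, with 3 mm play all round
- riser: Fixed plywood riser block with an orange band, 190 mm (its x) by 200 mm (its y), 55 mm high, so its top is 1 mm above the tubs' rims. Origin: centre of its underside. A tub stands at each of its +y and -y sides
- jar: The small closed jar with a red cap and paper label, 30 mm diameter, 36 mm high, 50 g, standing on the bench. Origin: centre of its underside, z up
- closed_tub: An already closed tub, bystander: white, 176 mm diameter, with a green lid on top (74 mm high in all), 2.5 kg, on the other side of the riser. Origin: centre of its underside
- tape: Roll of yellow tape lying flat, bystander: 84 mm diameter, 45 mm high. Origin: centre of its underside
- signs: Stack of green and white sign plates, bystander: 60 mm (x) by 200 mm (y), 42 mm high, beyond the riser. Origin: centre of its underside

How it is judged:
By the outcome, as a careful person would: the job done as asked, in the order asked, and still so for the second after the job is handed in, with the robot touching nothing.
It also fails if it takes over 64 s, if anything falls off the work surface, if the arm or the gripper's body presses on something with over 40 N, if the wrist force passes 120 N, or if a joint passes its speed limit or range.

## Working session

There is one attempt and no reset: what is moved stays moved. The work goes in short steps, Python scripts to look and compute and a shell command to move; the robot and the scene stay as the last step left them, time stands still between calls to the robot, and variables do not carry over. Pictures are saved under pics/ and viewed, and the job is handed in when it is done.

```bash
ls; mkdir -p pics; python3 - <<'E'
from rig import robot, optics
import cv2
print(robot.get_state())
for n in("scene","top"):
    c=optics.capture(n); cv2.imwrite(f"pics/{n}0.png",c["img"][:,:,::-1])
    print(n,c["fov_y"],c["cx"],c["cy"],c["dist_coeffs"],c["R"],c["t"])
E
```

```text
pics
{'time_s': 0.0, 'joints': array([-1.27439854e+00,  3.53651698e-01,  1.63415595e+00,  3.74583244e-06,
        1.15519382e+00, -2.40279431e-03]), 'qd': array([-0.00029086, -0.00012383,  0.00056383,  0.000168  , -0.00014759,
       -0.00054436]), 'effort': array([ 6.16715661e-04, -6.05255270e+01, -3.42067015e+01,  4.90270054e-05,
        9.37916804e-03,  1.66068895e-05]), 'eef_pos': array([ 183.84096815, -596.84052073,  230.55013051]), 'eef_rot': array([ 9.88860387e-01,  1.48844347e-01, -1.01479100e-04, -6.97061172e-04]), 'force': array([-0.10816786, -0.58299722, -0.11476724]), 'wrist_torque': array([-0.04054787,  0.01343524, -0.0463416 ]), 'width': 85.20426530913532}
scene 56.49328823011583 320.27314248378144 201.57257387274336 [-0.00492376  0.          0.          0.          0.        ] [[-0.87290237  0.48788988 -0.00221847]
 [ 0.260994    0.46310292 -0.8470052 ]
 [-0.41221789 -0.73993185 -0.53157997]] [ 513.10661671  -93.72785331 1424.72449141]
top 51.45616041366493 315.07898142096474 195.22586800799633 [-0.01831164  0.          0.          0.          0.        ] [[-0.02700562 -0.99963477 -0.00100832]
 [-0.989192    0.0268689  -0.14414315]
 [ 0.14411759 -0.00289525 -0.98955633]] [   4.07708838  580.94055616 1073.57174627]
```

View pics/scene0.png

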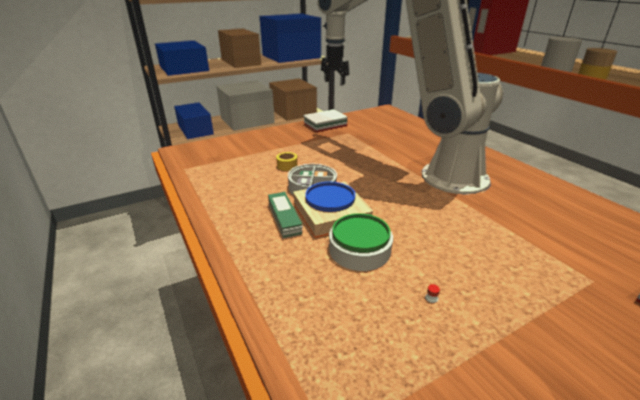

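View pics/top0.png

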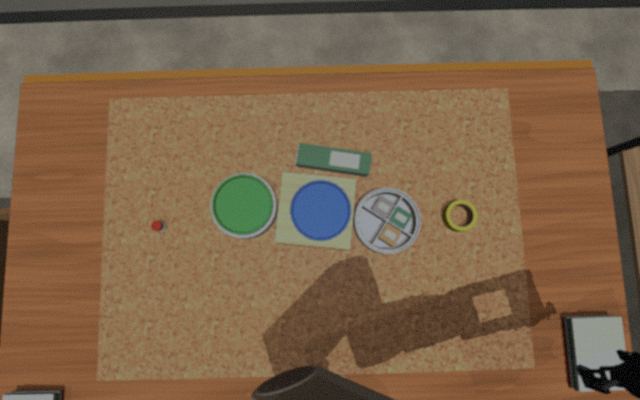

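The top view shows the jar at (157,225), the green closed tub at (244,206), the riser and blue lid at (320,210), the open tub at (388,221), the tape at (460,215) and the signs at (334,160). Next I'll measure them and zoom in.

```bash
cat > h.py <<'E'
import numpy as np, cv2
from rig import robot, optics
def K(c):
    f=200/np.tan(np.radians(c["fov_y"]/2)); return np.array([[f,0,c["cx"]],[0,f,c["cy"]],[0,0,1.]])
def ray(c,uv):
    p=cv2.undistortPoints(np.array(uv,float).reshape(-1,1,2),K(c),np.array(c["dist_coeffs"])).reshape(-1,2)
    d=np.c_[p,np.ones(len(p))]@c["R"]; return -c["R"].T@c["t"],d
def plane(c,uv,z):
    o,d=ray(c,uv); return o+d*((z-o[2])/d[:,2])[:,None]
def circ(P):
    A=np.c_[P[:,:2],np.ones(len(P))]; s=np.linalg.lstsq(A,(P[:,:2]**2).sum(1),rcond=None)[0]
    c=s[:2]/2; return c,np.sqrt(s[2]+c@c)
def blob(m):
    cs,_=cv2.findContours(m.astype(np.uint8),cv2.RETR_EXTERNAL,cv2.CHAIN_APPROX_NONE)
    return max(cs,key=cv2.contourArea).reshape(-1,2)
def hsv(c): return cv2.cvtColor(c["img"],cv2.COLOR_RGB2HSV)
def rng(h,lo,hi): return cv2.inRange(h,np.array(lo),np.array(hi))>0
def box(m,x0,y0,x1,y1):
    r=np.zeros_like(m); r[y0:y1,x0:x1]=m[y0:y1,x0:x1]; return r
E
python3 - <<'E'
from h import *
c=optics.capture("top"); h=hsv(c); s=optics.capture("scene"); hs=hsv(s)
np.savez("cap.npz",top=c["img"],scene=s["img"])
b=blob(box(rng(h,(105,120,60),(130,255,255)),260,150,380,270)); 
print("lid top",circ(plane(c,b,75)),len(b))
b=blob(box(rng(hs,(105,120,60),(130,255,255)),290,170,370,220)); print("lid scene",circ(plane(s,b,75)))
m=box(rng(h,(45,80,60),(85,255,255)),200,165,285,245);print("green",circ(plane(c,blob(m),74)))
for cc,hh,bx in((c,h,(140,210,175,240)),(s,hs,(415,275,450,310))):
    m=box(rng(hh,(0,150,90),(6,255,255))|rng(hh,(172,150,90),(180,255,255)),*bx); b=blob(m); ys,xs=np.nonzero(m); print("jar",m.sum(),b.min(0),b.max(0),plane(cc,[[xs.mean(),ys.mean()]],34),circ(plane(cc,b,36)))
m=box(rng(h,(22,150,100),(32,255,255)),435,190,490,240);print("tape",circ(plane(c,cv2.convexHull(blob(m)).reshape(-1,2),45)))
i=c["img"][130:280,190:500,::-1]; cv2.imwrite("pics/z1.png",cv2.resize(i,None,fx=2.5,fy=2.5,interpolation=cv2.INTER_CUBIC))
i=c["img"][175:270,340:440,::-1]; cv2.imwrite("pics/z2.png",cv2.resize(i,None,fx=6,fy=6,interpolation=cv2.INTER_CUBIC))
i=s["img"][140:310,255:455,::-1]; cv2.imwrite("pics/z3.png",cv2.resize(i,None,fx=3.5,fy=3.5,interpolation=cv2.INTER_CUBIC))
E
```

```text
lid top (array([537.72772107, -23.5550148 ]), np.float64(75.24576885486674)) 165
lid scene (array([546.98440198, -12.68077596]), np.float64(80.6653554101075))
green (array([558.69893426, 179.56172988]), np.float64(76.1394449606108))
jar 74 [152 221] [161 230] [[512.10331856 417.38408464  34.        ]] (array([511.9787243 , 416.53766225]), np.float64(11.89140318442623))
jar 102 [428 284] [439 295] [[517.60124468 422.86723383  34.        ]] (array([519.24657042, 424.23585329]), np.float64(15.187348779172362))
tape (array([ 543.78403505, -378.23727965]), np.float64(13.452033069924179))
```

View pics/z1.png

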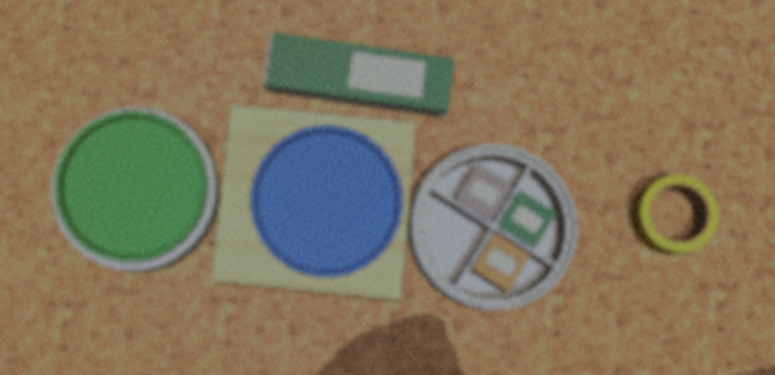

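View pics/z2.png

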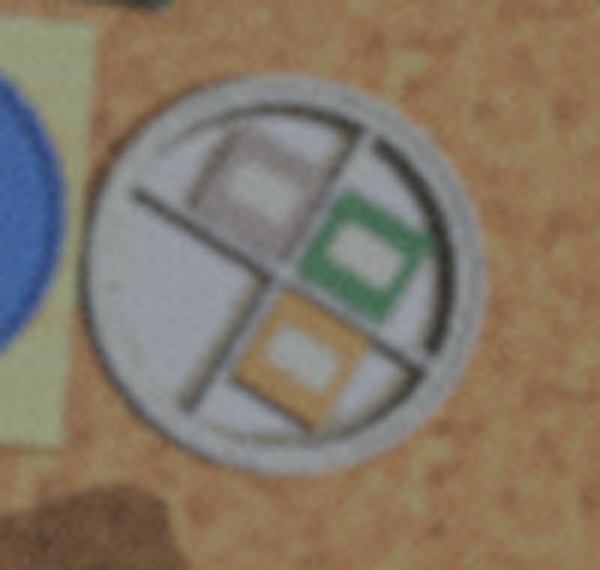

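View pics/z3.png

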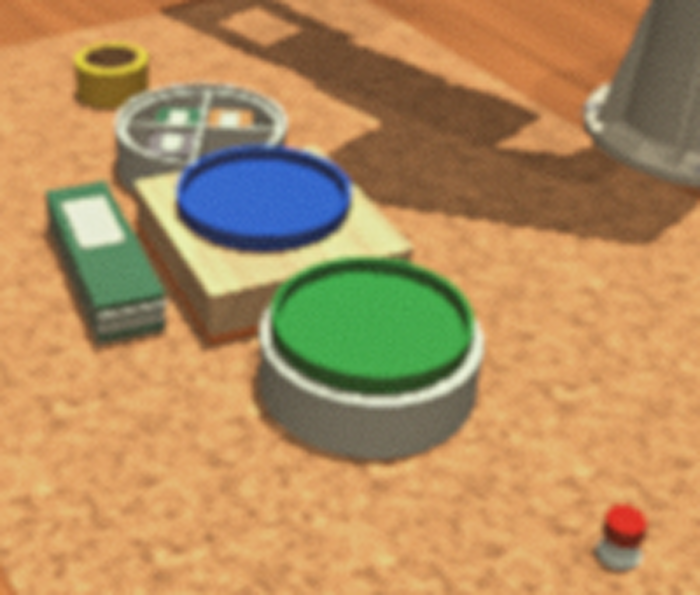

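The zoom confirms the layout. The open tub is centred near (388,221), with its empty quarter facing left, toward the riser. I'll refine the positions with depth points.

```bash
cat >> h.py <<'E'
def cloud(c):
    v,u=np.mgrid[0:400,0:640]; uv=np.c_[u.ravel(),v.ravel()].astype(float)
    o,d=ray(c,uv); P=o+d*c["range_z"].reshape(-1,1); return P.reshape(400,640,3), c["range_z"]>0
E
python3 - <<'E'
from h import *
c=optics.capture("top"); s=optics.capture("scene")
for n,cc in(("top",c),("scene",s)):
    P,ok=cloud(cc); print(n,-cc["R"].T@cc["t"])
    def sel(x0,x1,y0,y1,z0,z1): 
        m=ok&(P[...,0]>x0)&(P[...,0]<x1)&(P[...,1]>y0)&(P[...,1]<y1)&(P[...,2]>z0)&(P[...,2]<z1); return P[m]
    q=sel(400,450,-100,100,-20,20); print("bench",np.median(q[:,2]),q[:,2].std())
    for nm,a in(("lidrim",(430,640,-130,80,68,82)),("lidbase",(430,640,-110,80,59,64)),("riser",(430,660,-130,100,52,58)),("tubrim",(420,640,-300,-108,50.5,60)),("jar",(480,550,380,460,10,45)),("jartop",(480,550,380,460,30,45)),("tape",(490,600,-430,-320,35,50)),("signs",(620,720,-130,100,34,50)),("green",(450,660,90,290,69,82))):
        q=sel(*a)
        if len(q)<4: print(nm,"few");continue
        hull=cv2.convexHull(q[:,:2].astype(np.float32)).reshape(-1,2)
        print(nm,len(q),q.mean(0).round(1),np.median(q[:,2]).round(1),[np.round(k,1) for k in cv2.minAreaRect(q[:,:2].astype(np.float32))],[np.round(k,1) for k in circ(hull)])
E
```

```text
top [ 420.05128011   -8.42537375 1146.10243084]
bench -0.6600702349187486 2.820995155496918
lidrim 444 [539.7 -26.   73. ] 73.0 [array([537.3, -25.2]), array([158.4, 156.8]), np.float64(43.5)] [array([537.7, -24.9]), np.float64(79.3)]
lidbase 1522 [536.4 -25.5  60.8] 60.6 [array([529.4, -16.3]), array([162.9, 164.3]), np.float64(3.2)] [array([527.1, -21.5]), np.float64(84.2)]
riser 2413 [535.2  -4.2  54.7] 54.5 [array([538.6, -17.5]), array([240.8, 189.7]), np.float64(82.9)] [array([540.1, -13.3]), np.float64(123.8)]
tubrim 461 [ 527.3 -178.4   53.2] 53.0 [array([ 520.9, -196.7]), array([177.5, 199. ]), np.float64(89.9)] [array([ 523.7, -186.8]), np.float64(98.6)]
jar 112 [510.8 416.4  31.5] 33.2 [array([511., 419.]), array([27.5, 27.1]), np.float64(85.2)] [array([510.8, 418.2]), np.float64(13.9)]
jartop 87 [511.3 417.9  34.2] 34.3 [array([511.4, 418.5]), array([26.7, 24.5]), np.float64(89.0)] [array([511. , 418.1]), np.float64(13.4)]
tape 249 [ 528.5 -389.    42.9] 43.2 [array([ 524. , -394.2]), array([66.9, 71.8]), np.float64(1.8)] [array([ 519.3, -397.5]), np.float64(38.6)]
signs 
[... 959 characters left out ...]
9 [518.4 423.6  29. ] 33.8 [array([515.2, 420.8]), array([30.9, 26.3]), np.float64(6.2)] [array([514.8, 421. ]), np.float64(14.4)]
jartop 99 [515.9 421.8  35.5] 35.9 [array([515.1, 420.6]), array([29.8, 26.5]), np.float64(48.0)] [array([514.9, 420.8]), np.float64(14.3)]
tape 115 [ 526.8 -387.3   42.5] 43.1 [array([ 526.1, -393.5]), array([73.8, 70.9]), np.float64(87.5)] [array([ 522.6, -394. ]), np.float64(38.5)]
signs 739 [678.4 -29.9  42.2] 42.5 [array([671. , -23.7]), array([ 98.2, 212.4]), np.float64(0.8)] [array([634. , -27.9]), np.float64(106.2)]
green 368 [565.7 188.8  73. ] 73.2 [array([562.4, 183.1]), array([158.6, 158.5]), np.float64(39.1)] [array([561.5, 183.1]), np.float64(79.9)]
```

```bash
cat > tub.py <<'E'
from h import *
def tub(c,bx,nm):
    h=hsv(c); m=rng(h,(0,0,70),(180,60,255)); m=box(m,*bx).astype(np.uint8)
    m=cv2.morphologyEx(m,cv2.MORPH_OPEN,np.ones((3,3)))
    b=cv2.convexHull(blob(m)).reshape(-1,2); return m,b
if __name__=="__main__":
    c=optics.capture("top"); s=optics.capture("scene")
    m,b=tub(c,(345,180,430,262),"t"); P=plane(c,b,54)
    print(b.min(0),b.max(0),circ(P),np.round(P.min(0)),np.round(P.max(0)))
    v=c["img"].copy(); cv2.polylines(v,[b.reshape(-1,1,2)],True,(255,0,0)); 
    h=hsv(s); i=s["img"]
    v2=cv2.resize(v[170:270,335:440,::-1],None,fx=5,fy=5,interpolation=cv2.INTER_CUBIC)
    v3=cv2.resize(i[155:215,275:350,::-1],None,fx=7,fy=7,interpolation=cv2.INTER_CUBIC)
    cv2.imwrite("pics/t2.png",v2); cv2.imwrite("pics/t3.png",v3)
    # dividers from z2 pixels
    q=np.array([[135,190],[425,362],[365,130],[188,408]])/6+[340,175]-.5
    D=plane(c,q,48)[:,:2]; print(D.round(1),np.degrees(np.arctan2(*(D[0]-D[1])[::-1])),np.degrees(np.arctan2(*(D[3]-D[2])[::-1])), "centers",(D[0]+D[1])/2,(D[2]+D[3])/2)
E
python3 tub.py
```

```text
[347 187] [420 253] (array([ 507.56769119, -195.36870291]), np.float64(91.05240895766815)) [ 421. -288.   54.] [596. -93.  54.]
[[ 547.1 -135.8]
 [ 467.5 -260.1]
 [ 571.2 -239.5]
 [ 450.3 -154.9]] 57.37059577834947 145.02039768247565 centers [ 507.34615941 -197.9419144 ] [ 510.79421902 -197.18253533]
```

```bash
sleep 0.1
```

```text
(no output)
```

View pics/t2.png

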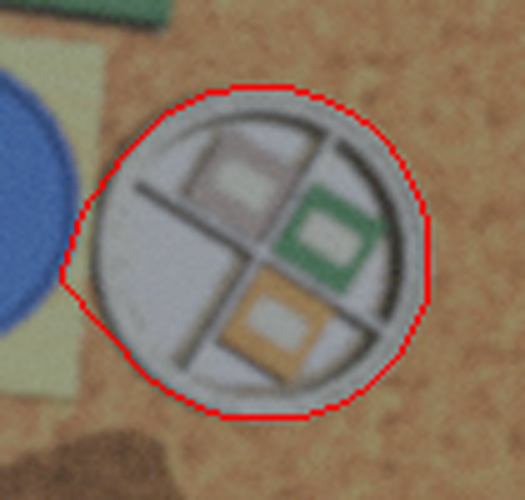

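View pics/t3.png

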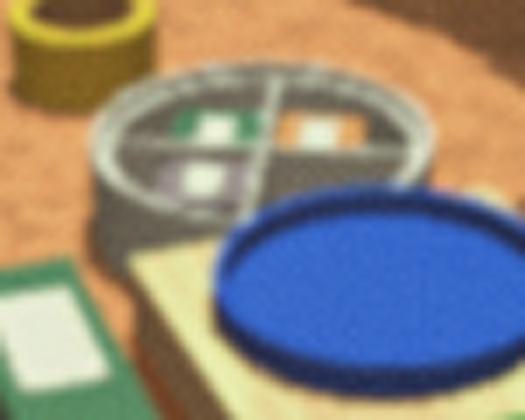

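The top view shows the rim's outer outline, though the hull bulges left onto the riser at (347,225). In the scene view the far rim arc runs from about (288,174) to (337,175). I'll drop the bulge and fit with the radius fixed at 88 in both views.

```bash
python3 - <<'E'
from tub import *
from scipy.optimize import least_squares
c=optics.capture("top"); s=optics.capture("scene")
m,b=tub(c,(345,180,430,262),"t"); b=blob(m); P=plane(c,b,54)[:,:2]
k=P[:,1]<-150  # away from riser
# outer pts only
k&=np.linalg.norm(P-[508,-198],axis=1)>78
f=lambda P:least_squares(lambda x:np.linalg.norm(P-x[:2],axis=1)-88,[508,-198],loss="soft_l1",f_scale=1.5)
r=f(P[k]); print("top",r.x,k.sum(),r.fun.std(), circ(P[k]))
q=np.array([[90,135],[100,110],[130,88],[180,70],[260,62],[330,68],[390,90],[425,115],[435,140]])/7+[275,155]-.5
S=plane(s,q,54)[:,:2]; r=f(S); print("scene",r.x,r.fun.round(1),circ(S))
q=np.array([[115,143],[400,150],[275,80],[245,210]])/7+[275,155]-.5
D=plane(s,q,48)[:,:2]; print(D.round(),np.degrees(np.arctan2(*(D[1]-D[0])[::-1])),np.degrees(np.arctan2(*(D[3]-D[2])[::-1])))
# riser edge (top view): boundary riser yellowish
h=hsv(c); mm=box(rng(h,(18,40,120),(35,140,255)),265,165,365,255); cv2.imwrite("pics/r.png",cv2.resize((mm[160:260,260:370]*255).astype(np.uint8),None,fx=5,fy=5))
bb=blob(cv2.morphologyEx(mm.astype(np.uint8),cv2.MORPH_OPEN,np.ones((3,3)))); R=plane(c,bb,55)[:,:2].astype(np.float32); print("riser",cv2.minAreaRect(R),cv2.boxPoints(cv2.minAreaRect(R)))
E
```

```text
top [ 508.25366781 -199.50309453] 132 0.7621312008260653 (array([ 508.23837216, -199.8300078 ]), np.float64(87.68425594520947))
scene [ 512.20309867 -199.40613164] [-1.3  1.1  1.4  1.1 -1.  -0.5 -1.4  1.2  1.9] (array([ 512.66138661, -198.50627628]), np.float64(88.81119846771564))
[[ 574. -241.]
 [ 450. -162.]
 [ 468. -263.]
 [ 549. -146.]] 147.5836796289435 55.69911050502631
riser ((466.2659606933594, 0.7476119995117188), (211.8955535888672, 81.12406158447266), 87.67285919189453) [[ 421.43536  -103.46576 ]
 [ 502.4925   -106.75981 ]
 [ 511.09656   104.96098 ]
 [ 430.03943   108.255035]]
```

```bash
python3 -m jog '[{"fingers":-1,"delta_pos":[0.027,0.05,0],"turn":7},{"fingers":-1,"delta_pos":[0.027,0.05,0],"turn":7},{"fingers":-1,"delta_pos":[0.027,0.05,0],"turn":7},{"fingers":-1,"delta_pos":[0.027,0.05,0],"turn":7},{"fingers":-1,"delta_pos":[0.027,0.05,0],"turn":7},{"fingers":-1,"delta_pos":[0.027,0.05,0],"turn":7},{"fingers":-1,"delta_pos":[0.027,0.05,0],"turn":7},{"fingers":-1,"delta_pos":[0.027,0.05,0],"turn":7},{"fingers":-1,"delta_pos":[0.027,0.05,0],"turn":7},{"fingers":-1,"delta_pos":[0.027,0.05,0],"turn":7},{"fingers":-1,"delta_pos":[0.027,0.05,0],"turn":7},{"fingers":-1,"delta_pos":[0.027,0.05,0],"turn":8}]' 30
```

```text
time_s: 2.0
eef_pos: [508.8, 4.5, 231.6]
eef_rot: [0.627, 0.779, 0.0, 0.0]
force: [1.5, -1.1, 0.4]
width: 85.4
```

```bash
python3 -m jog '[{"fingers":-1,"delta_pos":[0.001,0.055,0],"turn":0},{"fingers":-1,"delta_pos":[0.001,0.055,0],"turn":0},{"fingers":-1,"delta_pos":[0.001,0.055,0],"turn":0},{"fingers":-1,"delta_pos":[0.001,0.05,0],"turn":0},{"fingers":-1,"delta_pos":[0,0.05,0],"turn":0},{"fingers":-1,"delta_pos":[0,0.05,0],"turn":0},{"fingers":-1,"delta_pos":[0,0.05,-0.02],"turn":0},{"fingers":-1,"delta_pos":[0,0.05,-0.04],"turn":0},{"fingers":-1,"delta_pos":[0,0,-0.05],"turn":0},{"fingers":-1,"delta_pos":[0,0,-0.02],"turn":0},{"fingers":-1,"delta_pos":[0,0,0],"turn":0}]'
python3 - <<'E'
from h import *
print(robot.get_state()["eef_pos"])
for n,(x0,y0,x1,y1) in(("top",(110,170,210,280)),("scene",(380,210,490,320))):
    c=optics.capture(n); cv2.imwrite(f"pics/j_{n}.png",cv2.resize(c["img"][y0:y1,x0:x1,::-1],None,fx=5,fy=5,interpolation=cv2.INTER_CUBIC))
E
```

```text
time_s: 3.38
eef_pos: [511.5, 415.6, 101.3]
eef_rot: [0.629, 0.778, -0.001, -0.0]
force: [-0.5, 0.4, 0.1]
width: 85.4
[511.49581763 415.57651534 101.33483618]
```

View pics/j_top.png

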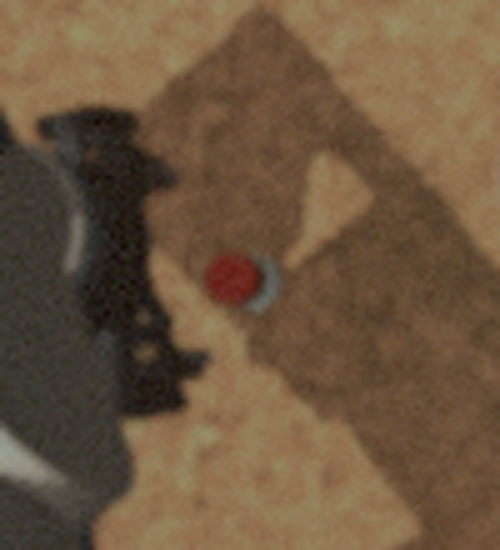

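View pics/j_scene.png

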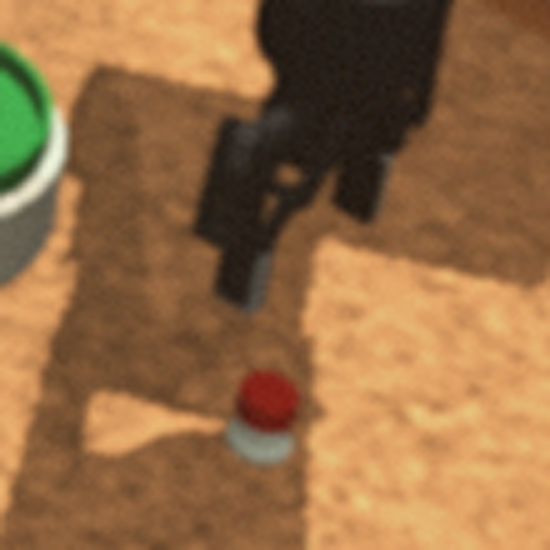

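The gripper straddles the jar, which sits at about (157,226) in the top view and (433,290) in the scene view. I'll descend and grip.

```bash
python3 -m jog '[{"fingers":-1,"delta_pos":[0.0015,0.004,-0.03],"turn":0},{"fingers":-1,"delta_pos":[0,0,-0.03],"turn":0},{"fingers":-1,"delta_pos":[0,0,-0.02],"turn":0},{"fingers":-1,"delta_pos":[0,0,-0.013],"turn":0},{"fingers":-1,"delta_pos":[0,0,0],"turn":0},{"fingers":0.3,"delta_pos":[0,0,0],"turn":0},{"fingers":1,"delta_pos":[0,0,0],"turn":0},{"fingers":1,"delta_pos":[0,0,0],"turn":0},{"fingers":1,"delta_pos":[0,0,0],"turn":0},{"fingers":1,"delta_pos":[0,0,0],"turn":0},{"fingers":1,"delta_pos":[0,0,0],"turn":0}]' 25
python3 - <<'E'
from h import *
print(robot.get_state()["eef_pos"],robot.get_state()["width"])
for n,(x0,y0,x1,y1) in(("top",(110,170,210,280)),("scene",(380,210,490,320))):
    c=optics.capture(n); cv2.imwrite(f"pics/k_{n}.png",cv2.resize(c["img"][y0:y1,x0:x1,::-1],None,fx=5,fy=5,interpolation=cv2.INTER_CUBIC))
E
```

```text
time_s: 4.85
eef_pos: [513.7, 420.7, 9.8]
eef_rot: [0.628, 0.778, 0.0, 0.0]
force: [-0.3, -0.7, 5.4]
width: 27.9
[513.72233872 420.74224749   9.79797928] 27.906314575532296
```

View pics/k_scene.png

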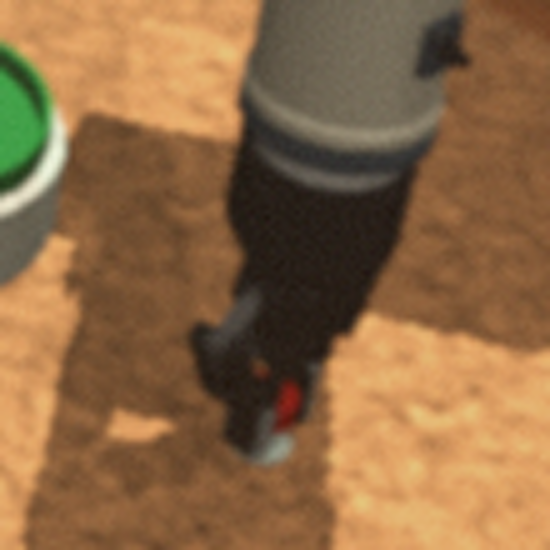

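```bash
python3 -m jog '[{"fingers":1,"delta_pos":[0,0,0.01],"turn":0},{"fingers":1,"delta_pos":[0,0,0.03],"turn":0},{"fingers":1,"delta_pos":[0,0,0.05],"turn":0},{"fingers":1,"delta_pos":[0,0,0.05],"turn":0},{"fingers":1,"delta_pos":[0,0,0.01],"turn":0},{"fingers":1,"delta_pos":[0,0,0],"turn":0}]'
python3 - <<'E'
from h import *
st=robot.get_state();print(st["eef_pos"],st["width"],st["force"])
for n,(x0,y0,x1,y1) in(("top",(80,170,180,280)),("scene",(390,170,500,280))):
    c=optics.capture(n); cv2.imwrite(f"pics/l_{n}.png",cv2.resize(c["img"][y0:y1,x0:x1,::-1],None,fx=5,fy=5,interpolation=cv2.INTER_CUBIC))
E
```

```text
time_s: 5.7
eef_pos: [513.5, 420.5, 159.8]
eef_rot: [0.629, 0.778, 0.0, 0.0]
force: [-0.1, 0.4, -1.2]
width: 27.8
[513.5370449  420.53020872 159.75744062] 27.80920596066627 [-0.10875853  0.44617696 -1.21872103]
```

View pics/l_scene.png

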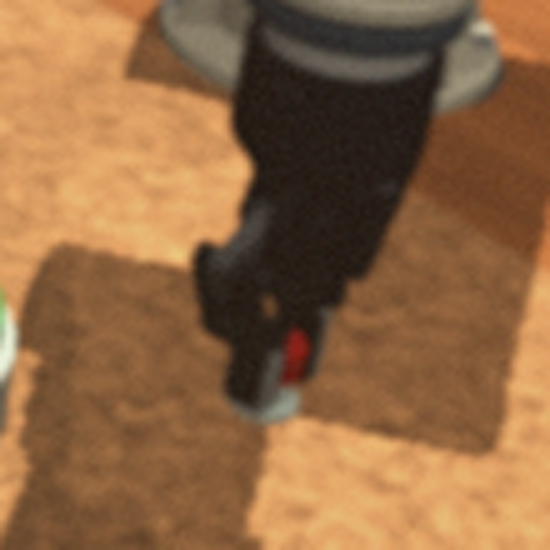

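View pics/l_top.png

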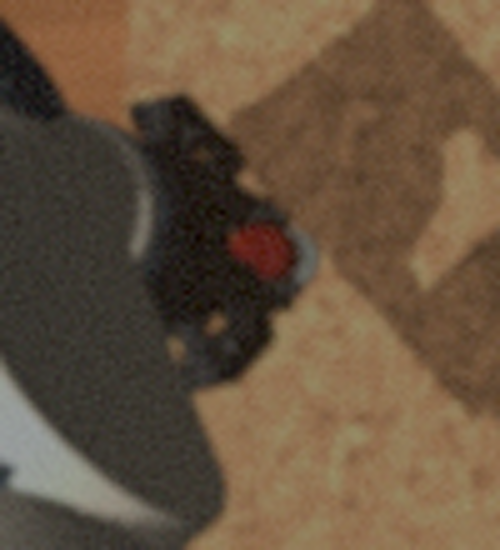

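```bash
python3 -m jog '[{"fingers":1,"delta_pos":[-0.001,-0.03,0],"turn":0},{"fingers":1,"delta_pos":[-0.001,-0.05,0],"turn":0},{"fingers":1,"delta_pos":[-0.001,-0.055,0],"turn":0},{"fingers":1,"delta_pos":[-0.001,-0.055,0],"turn":0},{"fingers":1,"delta_pos":[-0.001,-0.055,0],"turn":0},{"fingers":1,"delta_pos":[-0.001,-0.055,0],"turn":0},{"fingers":1,"delta_pos":[-0.001,-0.055,0],"turn":0},{"fingers":1,"delta_pos":[-0.001,-0.055,0],"turn":0},{"fingers":1,"delta_pos":[-0.001,-0.055,0],"turn":0},{"fingers":1,"delta_pos":[-0.001,-0.055,0],"turn":0},{"fingers":1,"delta_pos":[-0.002,-0.05,0],"turn":0},{"fingers":1,"delta_pos":[-0.002,0,0],"turn":0}]'
python3 -m jog '[{"fingers":1,"delta_pos":[0,0,-0.03],"turn":0},{"fingers":1,"delta_pos":[0,0,-0.03],"turn":0},{"fingers":1,"delta_pos":[0,0,-0.02],"turn":0},{"fingers":1,"delta_pos":[0,0,0],"turn":0}]'
python3 - <<'E'
from h import *
st=robot.get_state();print(st["eef_pos"],st["width"],st["force"])
for n,(x0,y0,x1,y1) in(("top",(330,160,440,270)),("scene",(260,100,370,210))):
    c=optics.capture(n); cv2.imwrite(f"pics/m_{n}.png",cv2.resize(c["img"][y0:y1,x0:x1,::-1],None,fx=5,fy=5,interpolation=cv2.INTER_CUBIC))
E
```

```text
time_s: 7.3
eef_pos: [498.4, -152.1, 157.6]
eef_rot: [0.63, 0.777, -0.001, -0.001]
force: [0.1, 0.5, -1.6]
width: 27.8
time_s: 7.8
eef_pos: [497.4, -148.0, 76.9]
eef_rot: [0.628, 0.778, -0.001, -0.003]
force: [-1.1, 1.0, -1.3]
width: 27.9
[ 497.4125725  -148.01884128   76.93309568] 27.94492503595041 [-1.1165947   1.00209294 -1.30596976]
```

View pics/m_scene.png

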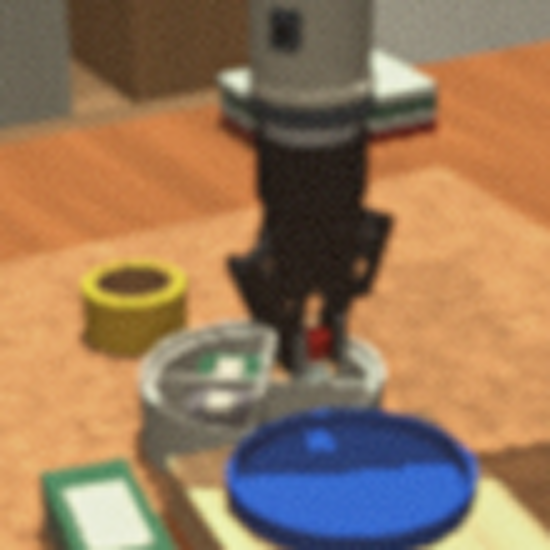

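View pics/m_top.png

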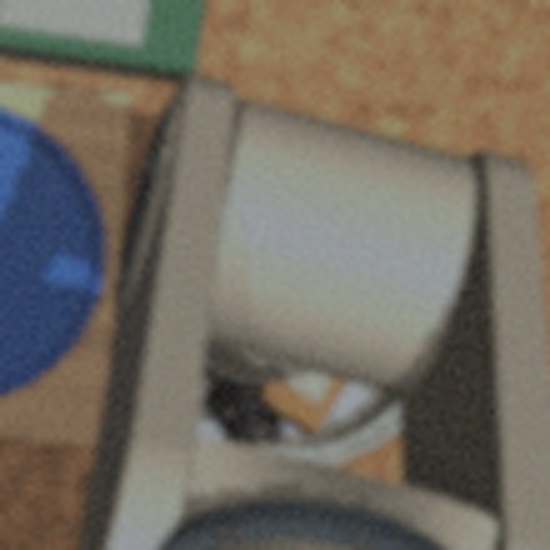

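```bash
python3 - <<'E'
from h import *
c=optics.capture("scene"); h=hsv(c)
m=box(rng(h,(0,140,60),(8,255,255))|rng(h,(172,140,60),(180,255,255)),315,155,335,180); ys,xs=np.nonzero(m); print(m.sum(),xs.min(),xs.max(),ys.min(),ys.max())
print(plane(c,[[xs.mean(),ys.mean()]],96), robot.get_state()["eef_pos"])
o,d=ray(c,[[xs.mean(),ys.mean()]]); print(d/np.linalg.norm(d[0,:2]))
P,ok=cloud(c); print(np.median(P[m&ok],axis=0))
E
```

```text
30 321 326 164 170
[[ 489.59929121 -154.09347647   96.        ]] [ 499.68337642 -149.06738898   79.54931659]
[[-0.49472977 -0.86904687 -0.50605832]]
[ 496.14807015 -139.74775494  104.52095874]
```

```bash
python3 -m jog '[{"fingers":1,"delta_pos":[0,0,-0.015],"turn":0},{"fingers":1,"delta_pos":[0,0,-0.015],"turn":0},{"fingers":1,"delta_pos":[0,0,-0.01],"turn":0},{"fingers":1,"delta_pos":[0,0,0],"turn":0},{"fingers":1,"delta_pos":[0,0,0],"turn":0}]'
python3 - <<'E'
from h import *
st=robot.get_state();print(st["eef_pos"],st["width"],st["force"])
for n,(x0,y0,x1,y1) in(("scene",(280,140,360,200)),):
    c=optics.capture(n); cv2.imwrite(f"pics/n_{n}.png",cv2.resize(c["img"][y0:y1,x0:x1,::-1],None,fx=9,fy=9,interpolation=cv2.INTER_CUBIC))
E
```

```text
time_s: 8.57
eef_pos: [499.6, -149.6, 39.3]
eef_rot: [0.629, 0.778, -0.0, 0.0]
force: [-0.0, 0.8, -0.8]
width: 27.6
[ 499.58006311 -149.57371434   39.268523  ] 27.573940365310573 [-0.01079986  0.8402286  -0.80001631]
```

View pics/n_scene.png

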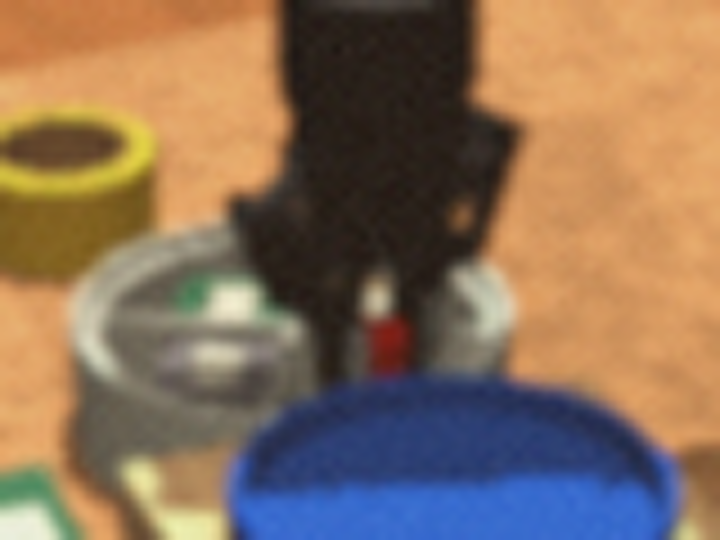

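The jar is inside the empty quarter, with no contact force.

```bash
python3 -m jog '[{"fingers":1,"delta_pos":[0,0,-0.012],"turn":0},{"fingers":1,"delta_pos":[0,0,-0.008],"turn":0},{"fingers":1,"delta_pos":[0,0,0],"turn":0},{"fingers":1,"delta_pos":[0,0,0],"turn":0}]'
python3 -m jog '[{"fingers":1,"delta_pos":[0,0,-0.003],"turn":0},{"fingers":1,"delta_pos":[0,0,0],"turn":0},{"fingers":1,"delta_pos":[0,0,0],"turn":0}]'
```

```text
time_s: 9.12
eef_pos: [499.5, -149.5, 19.1]
eef_rot: [0.628, 0.778, -0.0, -0.0]
force: [0.0, 0.4, -1.4]
width: 27.6
time_s: 9.5
eef_pos: [499.5, -149.5, 16.3]
eef_rot: [0.629, 0.778, 0.0, 0.0]
force: [0.4, -0.2, -0.5]
width: 27.4
```

```bash
python3 -m jog '[{"fingers":1,"delta_pos":[0,0,-0.0015],"turn":0},{"fingers":1,"delta_pos":[0,0,0],"turn":0},{"fingers":0.3,"delta_pos":[0,0,0],"turn":0},{"fingers":0.2,"delta_pos":[0,0,0],"turn":0},{"fingers":0.2,"delta_pos":[0,0,0],"turn":0},{"fingers":0.2,"delta_pos":[0,0,0],"turn":0}]'
```

```text
time_s: 10.25
eef_pos: [499.5, -149.5, 14.7]
eef_rot: [0.629, 0.778, -0.0, -0.0]
force: [1.0, -0.1, 0.1]
width: 34.1
```

```bash
python3 -m jog '[{"fingers":0.2,"delta_pos":[0,0,0.005],"turn":0},{"fingers":0.2,"delta_pos":[0,0,0.01],"turn":0},{"fingers":0.2,"delta_pos":[0,0,0.02],"turn":0},{"fingers":0.2,"delta_pos":[0,0,0.04],"turn":0},{"fingers":0.2,"delta_pos":[0,0,0.04],"turn":0},{"fingers":0.2,"delta_pos":[0,0.05,0.05],"turn":0},{"fingers":0.2,"delta_pos":[0,0.06,0],"turn":0},{"fingers":0.2,"delta_pos":[0,0.06,0],"turn":0},{"fingers":0.2,"delta_pos":[0,0.06,0],"turn":0},{"fingers":0.2,"delta_pos":[0,0.04,0],"turn":0},{"fingers":0.2,"delta_pos":[0,0,0],"turn":0}]'
python3 - <<'E'
from tub import *
from scipy.optimize import least_squares
c=optics.capture("top"); s=optics.capture("scene")
cv2.imwrite("pics/o_top.png",cv2.resize(c["img"][165:270,330:440,::-1],None,fx=5,fy=5,interpolation=cv2.INTER_CUBIC))
cv2.imwrite("pics/o_scene.png",cv2.resize(s["img"][150:230,270:380,::-1],None,fx=6,fy=6,interpolation=cv2.INTER_CUBIC))
m,b=tub(c,(345,180,430,262),"t"); b=blob(m); P=plane(c,b,54)[:,:2]
k=(P[:,1]<-150)&(np.linalg.norm(P-[508,-199],axis=1)>78)
r=least_squares(lambda x:np.linalg.norm(P[k]-x[:2],axis=1)-88,[508,-198],loss="soft_l1",f_scale=1.5); print("tub top",r.x)
for n,cc in(("t",c),("s",s)):
    Q,ok=cloud(cc); h=hsv(cc); m=rng(h,(0,140,60),(8,255,255))|rng(h,(172,140,60),(180,255,255)); m&=ok&(abs(Q[...,0]-505)<60)&(abs(Q[...,1]+150)<60)&(Q[...,2]>10)
    if m.sum(): print(n,m.sum(),np.median(Q[m],axis=0))
    m=ok&(abs(Q[...,0]-540)<100)&(abs(Q[...,1]+25)<95)&(Q[...,2]>68)&(Q[...,2]<84); q=Q[m]
    hl=cv2.convexHull(q[:,:2].astype(np.float32)).reshape(-1,2); print("lid",circ(hl),cv2.minAreaRect(hl))
E
```

```text
time_s: 11.62
eef_pos: [499.5, 117.1, 174.7]
eef_rot: [0.627, 0.779, 0.001, 0.0]
force: [0.2, -0.0, 0.7]
width: 34.3
tub top [ 508.32003541 -199.50293374]
t 59 [ 497.64753247 -150.30947176   39.68233439]
lid (array([537.70906372, -25.01591554]), np.float64(79.35131621335505)) ((537.857421875, -25.171142578125), (157.1728973388672, 158.18170166015625), 62.32769012451172)
s 2 [ 497.03892022 -160.57711958   40.63399981]
lid (array([539.95668494, -21.90455152]), np.float64(80.26321558495529)) ((539.8336181640625, -21.0592041015625), (160.33543395996094, 157.98776245117188), 48.455326080322266)
```

View pics/o_top.png

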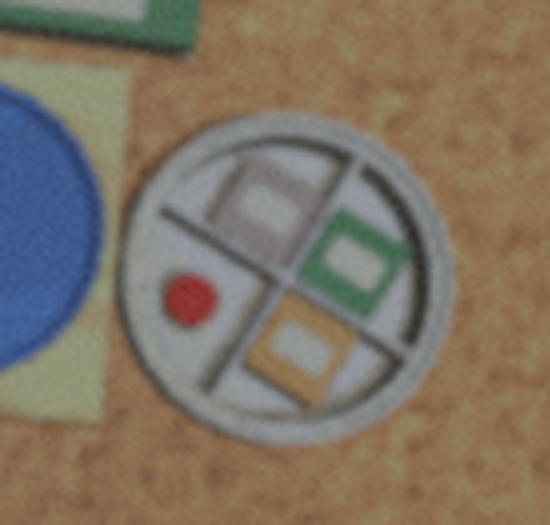

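View pics/o_scene.png

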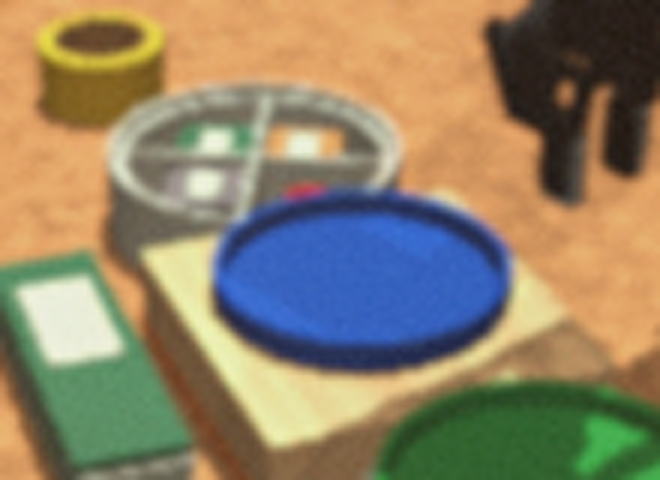

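The jar stands upright in the empty quarter, with its cap at (368,225) in the top view, and the tub hasn't moved. For the lid, I'll put part-open fingers inside the tray and pull against its leading wall.

```bash
python3 -m jog '[{"fingers":-0.06,"delta_pos":[0.01,-0.04,0],"turn":-6},{"fingers":-0.06,"delta_pos":[0.01,-0.05,0],"turn":-6},{"fingers":-0.06,"delta_pos":[0.01,-0.05,0],"turn":-6},{"fingers":-0.06,"delta_pos":[0.005,-0.031,0],"turn":-4},{"fingers":-0.06,"delta_pos":[0,0,-0.04],"turn":0},{"fingers":-0.06,"delta_pos":[0,0,-0.04],"turn":0},{"fingers":-0.06,"delta_pos":[0,0,-0.02],"turn":0},{"fingers":-0.06,"delta_pos":[0,0,0],"turn":0},{"fingers":-0.06,"delta_pos":[0,0,0],"turn":0}]'
python3 -m jog '[{"fingers":-0.06,"delta_pos":[0,0,-0.006],"turn":0},{"fingers":-0.06,"delta_pos":[0,0,-0.004],"turn":0},{"fingers":-0.06,"delta_pos":[0,0,0],"turn":0},{"fingers":-0.06,"delta_pos":[0,0,0],"turn":0}]'
python3 - <<'E'
from h import *
st=robot.get_state();print(st["eef_pos"],st["width"],st["force"])
for n,(x0,y0,x1,y1) in(("scene",(290,140,390,225)),):
    c=optics.capture(n); cv2.imwrite(f"pics/p_{n}.png",cv2.resize(c["img"][y0:y1,x0:x1,::-1],None,fx=7,fy=7,interpolation=cv2.INTER_CUBIC))
E
```

```text
time_s: 12.85
eef_pos: [534.9, -57.1, 74.9]
eef_rot: [0.766, 0.643, 0.0, 0.0]
force: [-0.6, 0.2, 0.8]
width: 45.3
time_s: 13.35
eef_pos: [534.6, -56.3, 64.0]
eef_rot: [0.765, 0.644, 0.0, 0.0]
force: [-0.1, -0.7, -0.2]
width: 45.3
[534.5593455  -56.25212551  64.0426407 ] 45.3350855469945 [-0.0587281  -0.6659067  -0.19495977]
```

View pics/p_scene.png

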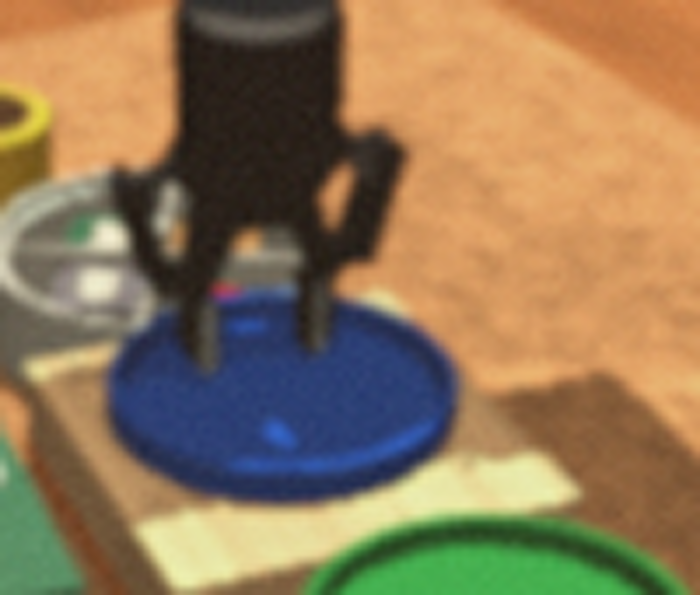

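Both fingertips are inside the tray. I'll probe down to find its floor.

```bash
for i in 1 2; do python3 -m jog '[{"fingers":-0.06,"delta_pos":[0,0,-0.0015],"turn":0},{"fingers":-0.06,"delta_pos":[0,0,0],"turn":0},{"fingers":-0.06,"delta_pos":[0,0,0],"turn":0}]'; done
```

```text
time_s: 13.78
eef_pos: [534.5, -56.3, 62.4]
eef_rot: [0.765, 0.644, -0.0, -0.0]
force: [-0.3, -0.4, 1.2]
width: 44.9
time_s: 14.15
eef_pos: [534.4, -56.3, 60.9]
eef_rot: [0.765, 0.644, -0.0, -0.0]
force: [-0.4, 0.3, 0.0]
width: 45.5
```

```bash
for i in 1; do python3 -m jog '[{"fingers":-0.06,"delta_pos":[0,0,-0.002],"turn":0},{"fingers":-0.06,"delta_pos":[0,0,0],"turn":0},{"fingers":-0.06,"delta_pos":[0,0,0],"turn":0}]'; done
```

```text
time_s: 14.52
eef_pos: [534.4, -56.3, 58.9]
eef_rot: [0.765, 0.644, -0.0, -0.0]
force: [0.2, 0.1, -0.9]
width: 45.2
```

```bash
python3 -m jog '[{"fingers":-0.06,"delta_pos":[-0.001,-0.006,0],"turn":0},{"fingers":-0.06,"delta_pos":[-0.0013,-0.008,0],"turn":0},{"fingers":-0.06,"delta_pos":[-0.0013,-0.008,0],"turn":0},{"fingers":-0.06,"delta_pos":[-0.0013,-0.008,0],"turn":0},{"fingers":-0.06,"delta_pos":[-0.0013,-0.008,0],"turn":0},{"fingers":-0.06,"delta_pos":[-0.0013,-0.008,0],"turn":0},{"fingers":-0.06,"delta_pos":[-0.0013,-0.008,0],"turn":0},{"fingers":-0.06,"delta_pos":[-0.0013,-0.008,0],"turn":0},{"fingers":-0.06,"delta_pos":[-0.0013,-0.008,0],"turn":0},{"fingers":-0.06,"delta_pos":[-0.0013,-0.008,0],"turn":0},{"fingers":-0.06,"delta_pos":[-0.0013,-0.006,0],"turn":0},{"fingers":-0.06,"delta_pos":[0,0,0],"turn":0}]'
cat > look.py <<'E'
import sys
from h import *
from scipy.optimize import least_squares
k=sys.argv[1]; st=robot.get_state();print(st["eef_pos"].round(1),st["force"].round(1))
c=optics.capture("top"); s=optics.capture("scene")
cv2.imwrite(f"pics/{k}_top.png",cv2.resize(c["img"][160:270,320:440,::-1],None,fx=4,fy=4,interpolation=cv2.INTER_CUBIC))
cv2.imwrite(f"pics/{k}_scene.png",cv2.resize(s["img"][140:220,270:370,::-1],None,fx=6,fy=6,interpolation=cv2.INTER_CUBIC))
h=hsv(s); m=box(rng(h,(105,120,30),(130,255,255)),270,130,390,230); Q,ok=cloud(s); q=Q[m&ok]
for n,cc in(("t",c),("s",s)):
    Q,ok=cloud(cc); h=hsv(cc); m=ok&rng(h,(100,90,20),(135,255,255))&(abs(Q[...,0]-520)<120)&(Q[...,1]<80)&(Q[...,1]>-300)&(Q[...,2]>40)&(Q[...,2]<90); q=Q[m]
    if len(q)<20: print(n,"few");continue
    zt=np.percentile(q[:,2],95); 
    hl=cv2.convexHull(q[:,:2].astype(np.float32)).reshape(-1,2); 
    r=least_squares(lambda x:np.linalg.norm(hl-x[:2],axis=1)-80,hl.mean(0),loss="soft_l1",f_scale=1.0)
    A=np.c_[q[:,:2]-q[:,:2].mean(0),np.ones(len(q))]
    e=cv2.erode(m.astype(np.uint8),np.ones((5,5)))>0
    print(n,"lid",r.x.round(1),"ztop",zt.round(1),"free",[np.round(a,1) for a in circ(hl)])
E
python3 look.py q
```

```text
time_s: 16.02
eef_pos: [520.4, -140.9, 58.9]
eef_rot: [0.766, 0.643, -0.0, 0.0]
force: [-0.7, -0.4, -0.9]
width: 45.3
[ 520.4 -140.9   58.9] [-0.7 -0.4 -0.9]
t lid [529.2 -89.5] ztop 73.2 free [array([529.7, -76. ]), np.float64(69.7)]
s lid [530.2 -82.4] ztop 74.5 free [array([531. , -82.4]), np.float64(78.6)]
```

View pics/q_scene.png

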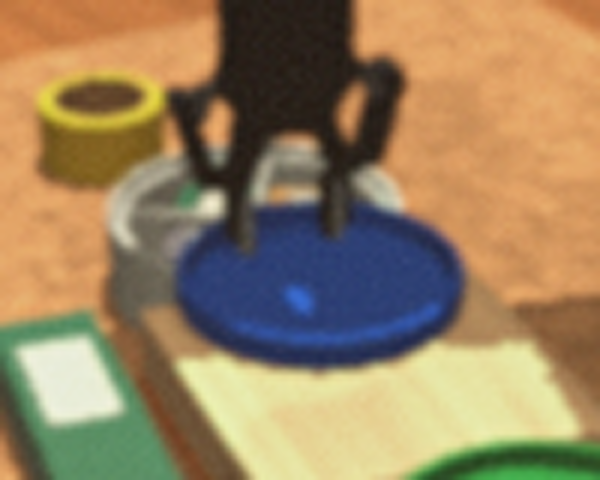

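View pics/q_top.png

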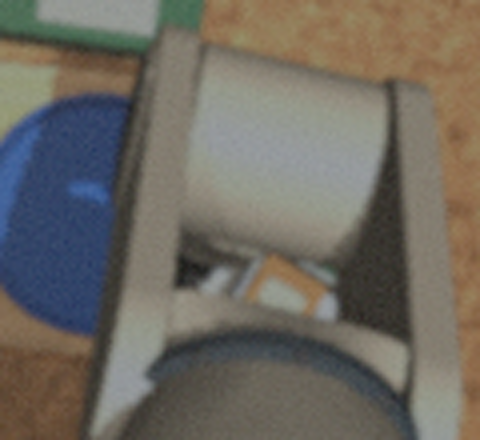

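```bash
python3 -m jog '[{"fingers":-0.06,"delta_pos":[-0.0014,-0.006,0],"turn":0},{"fingers":-0.06,"delta_pos":[-0.0013,-0.008,0],"turn":0},{"fingers":-0.06,"delta_pos":[-0.0013,-0.008,0],"turn":0},{"fingers":-0.06,"delta_pos":[-0.0013,-0.008,0],"turn":0},{"fingers":-0.06,"delta_pos":[-0.0013,-0.008,0],"turn":0},{"fingers":-0.06,"delta_pos":[-0.0013,-0.008,0],"turn":0},{"fingers":-0.06,"delta_pos":[-0.0013,-0.008,0],"turn":0},{"fingers":-0.06,"delta_pos":[-0.0013,-0.008,0],"turn":0},{"fingers":-0.06,"delta_pos":[-0.0013,-0.008,0],"turn":0},{"fingers":-0.06,"delta_pos":[-0.0013,-0.008,0],"turn":0},{"fingers":-0.06,"delta_pos":[-0.0014,-0.006,0],"turn":0},{"fingers":-0.06,"delta_pos":[0,0,0],"turn":0}]'
python3 look.py r
```

```text
time_s: 17.62
eef_pos: [506.0, -224.9, 59.0]
eef_rot: [0.766, 0.643, -0.0, 0.0]
force: [0.3, -0.1, 0.1]
width: 45.0
[ 506.  -224.9   59. ] [ 0.3 -0.1  0.1]
t lid [ 513.5 -172.3] ztop 73.0 free [array([ 514.7, -167.4]), np.float64(75.8)]
s lid [ 517.6 -166.8] ztop 74.8 free [array([ 517.3, -166.5]), np.float64(79.0)]
```

View pics/r_scene.png

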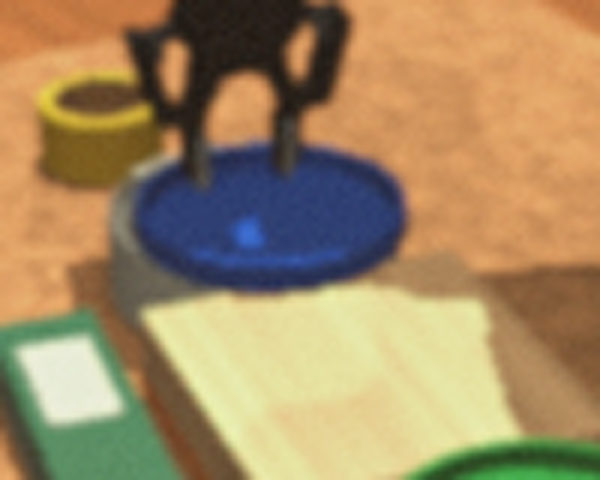

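View pics/r_top.png

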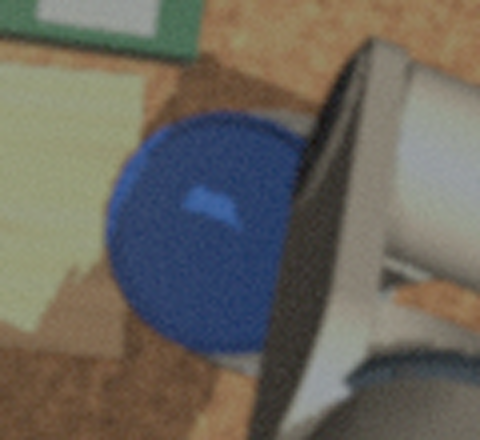

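```bash
python3 -m jog '[{"fingers":-0.06,"delta_pos":[-0.0008,-0.004,0],"turn":0},{"fingers":-0.06,"delta_pos":[-0.0008,-0.004,0],"turn":0},{"fingers":-0.06,"delta_pos":[-0.0008,-0.004,0],"turn":0},{"fingers":-0.06,"delta_pos":[-0.0008,-0.004,0],"turn":0},{"fingers":-0.06,"delta_pos":[-0.0008,-0.003,0],"turn":0},{"fingers":-0.06,"delta_pos":[0,0,0],"turn":0},{"fingers":-0.06,"delta_pos":[0,0,0],"turn":0}]'
python3 look.py s
```

```text
time_s: 18.6
eef_pos: [502.1, -243.4, 59.0]
eef_rot: [0.765, 0.644, 0.0, 0.0]
force: [0.8, -0.3, 0.6]
width: 45.2
[ 502.1 -243.4   59. ] [ 0.8 -0.3  0.6]
t lid [ 509.1 -190.4] ztop 73.9 free [array([ 510.3, -185.3]), np.float64(75.9)]
s lid [ 511.5 -184.9] ztop 75.7 free [array([ 511.6, -184.6]), np.float64(78.9)]
```

View pics/s_scene.png

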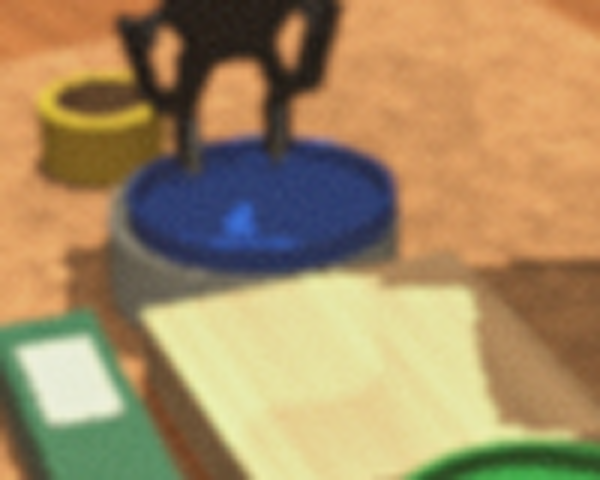

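View pics/s_top.png

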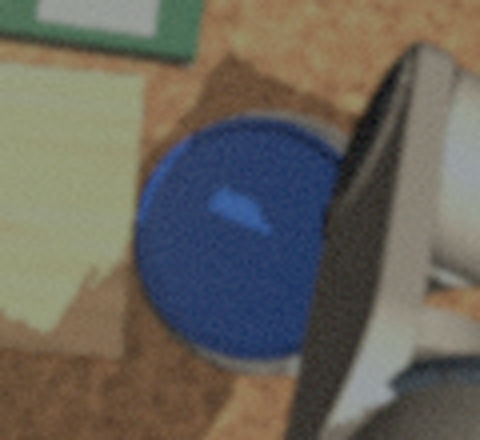

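```bash
python3 -m jog '[{"fingers":-0.06,"delta_pos":[-0.0004,-0.003,0],"turn":0},{"fingers":-0.06,"delta_pos":[-0.0003,-0.003,0],"turn":0},{"fingers":-0.06,"delta_pos":[0,0,0],"turn":0},{"fingers":-0.06,"delta_pos":[0,0,0],"turn":0}]'
python3 look.py t1
python3 -m jog '[{"fingers":-0.06,"delta_pos":[-0.0002,-0.0015,0],"turn":0},{"fingers":-0.06,"delta_pos":[0,0,0],"turn":0},{"fingers":-0.06,"delta_pos":[0,0,0],"turn":0}]'
python3 look.py t2
```

```text
time_s: 19.2
eef_pos: [501.3, -249.4, 58.9]
eef_rot: [0.765, 0.644, -0.0, 0.0]
force: [-0.5, -0.6, 0.4]
width: 45.3
[ 501.3 -249.4   58.9] [-0.5 -0.6  0.4]
t lid [ 508.2 -195.6] ztop 71.4 free [array([ 509.8, -191.4]), np.float64(76.2)]
s lid [ 512.4 -190.7] ztop 73.5 free [array([ 512.3, -190.3]), np.float64(78.5)]
time_s: 19.68
eef_pos: [501.1, -250.8, 58.9]
eef_rot: [0.765, 0.644, -0.0, -0.0]
force: [0.5, 0.0, -0.1]
width: 45.2
[ 501.1 -250.8   58.9] [ 0.5  0.  -0.1]
t lid [ 510.2 -195.7] ztop 71.3 free [array([ 510.2, -191.7]), np.float64(76.2)]
s lid [ 511.3 -191.7] ztop 72.8 free [array([ 511.8, -191.6]), np.float64(79.0)]
```

View pics/t2_scene.png

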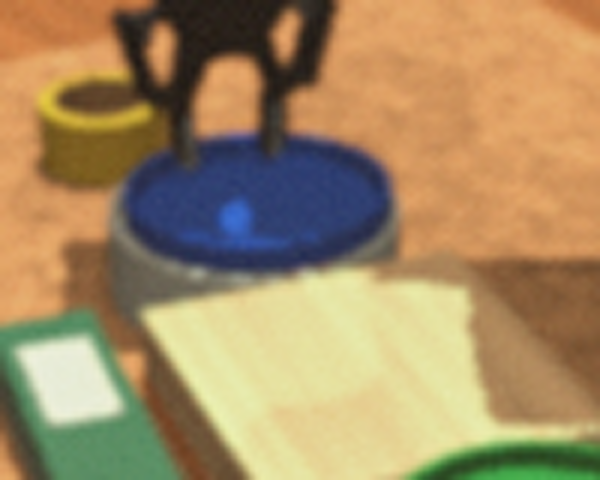

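View pics/t2_top.png

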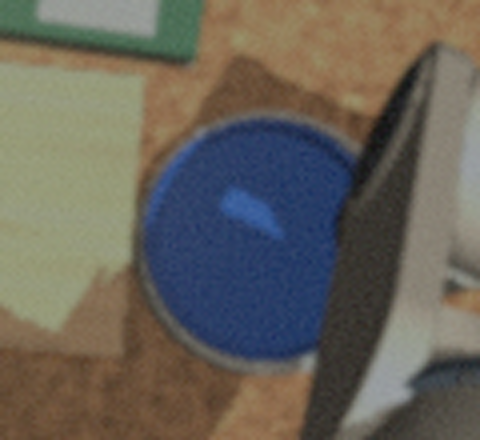

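The near rim now shows around the lid, which looks almost in. I'll add a tilt and height measure, then nudge further.

```bash
cat >> look.py <<'E'
ctr=np.array([510.5,-197])
for n,cc in(("t",c),("s",s)):
    Q,ok=cloud(cc); h=hsv(cc); m=ok&rng(h,(100,90,20),(135,255,255)); q=Q[m]; d=np.linalg.norm(q[:,:2]-ctr,axis=1)
    b=q[(d<62)&(q[:,2]>40)&(q[:,2]<75)]; A=np.c_[b[:,:2]-ctr,np.ones(len(b))]
    w=np.ones(len(b),bool)
    for _ in range(4):
        x=np.linalg.lstsq(A[w],b[w,2],rcond=None)[0]; e=b[:,2]-A@x; w=abs(e)<5
    print(n,"base z",x[2].round(1),"slope mm/160",(x[:2]*160).round(1),w.sum(), "riser z",np.median(Q[ok&(abs(Q[...,0]-540)<60)&(abs(Q[...,1]+20)<40)][:,2]).round(1))
E
python3 -m jog '[{"fingers":-0.06,"delta_pos":[-0.0002,-0.0015,0],"turn":0},{"fingers":-0.06,"delta_pos":[0,0,0],"turn":0},{"fingers":-0.06,"delta_pos":[0,0,0],"turn":0}]'
python3 look.py u1
python3 -m jog '[{"fingers":-0.06,"delta_pos":[0,-0.0015,0],"turn":0},{"fingers":-0.06,"delta_pos":[0,0,0],"turn":0},{"fingers":-0.06,"delta_pos":[0,0,0],"turn":0}]'
python3 look.py u2
```

```text
time_s: 20.15
eef_pos: [500.8, -252.3, 58.9]
eef_rot: [0.765, 0.644, -0.0, -0.0]
force: [0.4, 0.9, -0.7]
width: 45.2
[ 500.8 -252.3   58.9] [ 0.4  0.9 -0.7]
t lid [ 509.5 -198.3] ztop 71.0 free [array([ 510.2, -192.9]), np.float64(75.6)]
s lid [ 511. -193.] ztop 72.7 free [array([ 511.2, -192.4]), np.float64(78.9)]
t base z 55.7 slope mm/160 [-0.2  7.1] 1575 riser z 53.5
s base z 57.2 slope mm/160 [0.7 7.9] 351 riser z 55.4
time_s: 20.62
eef_pos: [500.9, -253.8, 58.9]
eef_rot: [0.765, 0.644, -0.0, -0.0]
force: [-0.4, 0.6, -0.3]
width: 45.6
[ 500.9 -253.8   58.9] [-0.4  0.6 -0.3]
t lid [ 508.2 -199.9] ztop 66.4 free [array([ 510.2, -194.3]), np.float64(75.3)]
s lid [ 510.9 -194.3] ztop 68.1 free [array([ 511.7, -194.4]), np.float64(78.5)]
t base z 52.7 slope mm/160 [-0.2  0.2] 1594 riser z 53.5
s base z 54.4 slope mm/160 [0.2 0.4] 392 riser z 55.3
```

View pics/u2_scene.png

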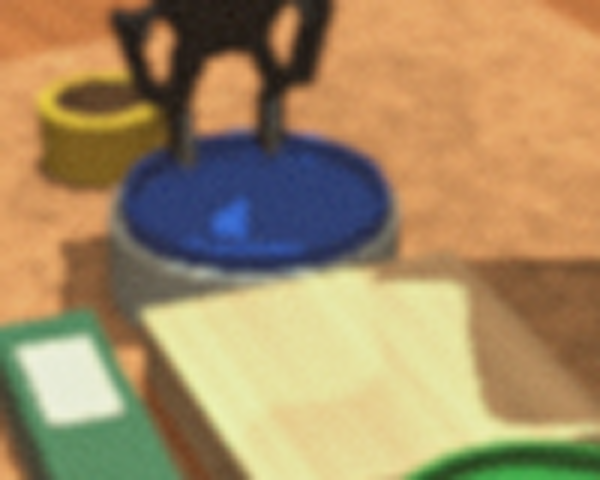

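It dropped in. The slope went from 7 mm to about 0, and the lid floor is now about 1 mm below the riser top (54 against 55), as it should be. I'll back the fingers off the wall, rise, and check with a clear view.

```bash
python3 -m jog '[{"fingers":-0.06,"delta_pos":[0.001,0.005,0.002],"turn":0},{"fingers":-0.06,"delta_pos":[0,0,0.005],"turn":0},{"fingers":-0.06,"delta_pos":[0,0,0.02],"turn":0},{"fingers":-0.06,"delta_pos":[0,0,0.05],"turn":0},{"fingers":-0.06,"delta_pos":[0,0,0.05],"turn":0},{"fingers":-0.06,"delta_pos":[-0.03,0.04,0.03],"turn":0},{"fingers":-0.06,"delta_pos":[-0.02,0.06,0],"turn":0},{"fingers":-0.06,"delta_pos":[0,0.06,0],"turn":0},{"fingers":-0.06,"delta_pos":[0,0.06,0],"turn":0},{"fingers":-0.06,"delta_pos":[0,0.06,0],"turn":0},{"fingers":-0.06,"delta_pos":[0,0.06,0],"turn":0},{"fingers":-0.06,"delta_pos":[0,0.02,0],"turn":0}]'
python3 look.py v
python3 - <<'E'
from tub import *
from scipy.optimize import least_squares
c=optics.capture("top")
cv2.imwrite("pics/w.png",c["img"][:,:,::-1])
m,b=tub(c,(345,180,430,262),"t"); b=blob(m); P=plane(c,b,54)[:,:2]
k=(P[:,1]<-150)&(np.linalg.norm(P-[508,-199],axis=1)>78)
r=least_squares(lambda x:np.linalg.norm(P[k]-x[:2],axis=1)-88,[508,-198],loss="soft_l1",f_scale=1.5); print("tub top",r.x,k.sum())
E
```

```text
time_s: 22.22
eef_pos: [451.9, 113.4, 216.5]
eef_rot: [0.764, 0.645, 0.001, 0.0]
force: [0.6, -0.1, -0.1]
width: 45.4
[451.9 113.4 216.5] [ 0.6 -0.1 -0.1]
t lid [ 509.3 -200.5] ztop 67.1 free [array([ 509.1, -200.3]), np.float64(79.6)]
s lid [ 511.6 -195.3] ztop 68.2 free [array([ 512.1, -195.3]), np.float64(79.0)]
t base z 52.6 slope mm/160 [-0.3 -0.2] 1690 riser z 53.4
s base z 54.5 slope mm/160 [ 0.5 -0. ] 391 riser z 55.4
tub top [ 511.69334161 -198.64267175] 123
```

View pics/w.png

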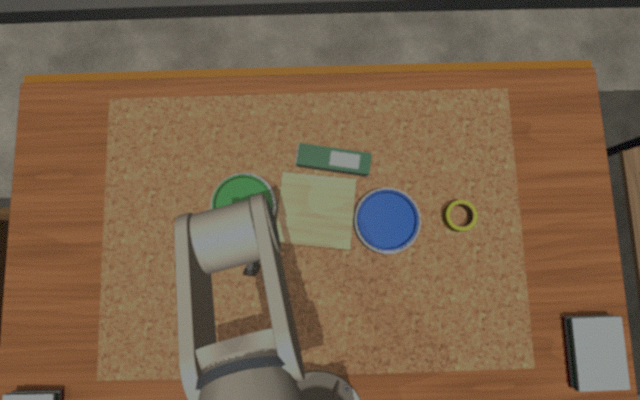

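View pics/v_top.png

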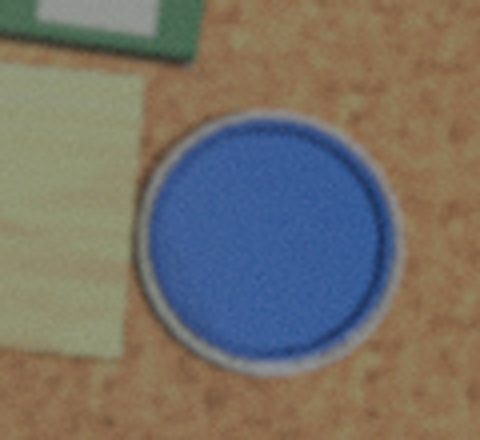

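View pics/v_scene.png

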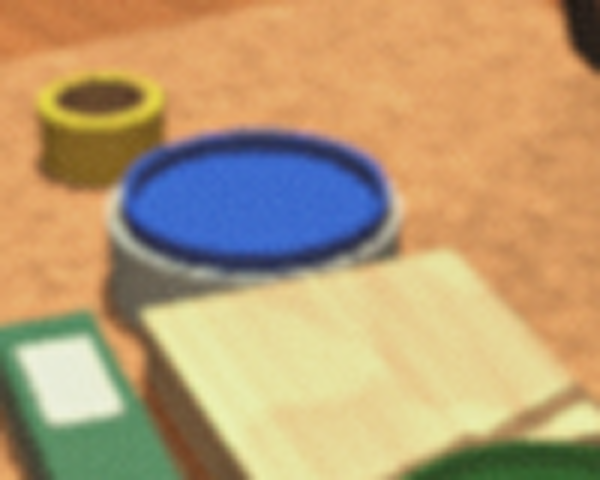

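In the clear views the lid sits level inside the white rim all round. The tub's outline spans rows 187.5–254 with its right edge at column 421, same as before the slide. The tape at (460,215), signs and green tub are also where they were.

```bash
python3 - <<'E'
from rig import robot
print(robot.finish_job())
E
```

```text
the job is handed in; nothing more can be done
None
```

The jar is in the tub's empty quarter and the blue lid is seated in the rim. I handed the job in at about 22 s of the 64 s allowed; no verdict was reported.

**What I did:** I gripped the jar, carried it over, set it down on the compartment floor and released it. It was standing upright there before the slide. Then I put the part-open fingers inside the lid's tray and pulled it off the riser by its leading wall until it dropped in. It was never gripped or lifted, and the reported forces stayed around 1 N during the slide.

**Last checks:**
- **Lid level:** the slope across the lid was 0.5 mm or less per 160 mm in both cameras.
- **Lid height:** its floor is about 1 mm below the riser top and its wall top is at about 67–68 mm. Both match a fully seated lid.
- **Other items:** the tape, signs and green tub looked unmoved in the last top view. I compared them by eye and did not measure them again.

**Checks that disagreed:**
- **Tub position:** an automatic circle fit on the tub rim came out about 3 mm off its earlier value. I put that down to the lid's colour affecting the mask, because the tub's outline in the picture had not shifted.
- **Cameras:** the two cameras differed by about 3–5 mm on horizontal positions throughout.

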